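# Hole saws back on the dowel board in order of size

## Task

Put the four hole saws back on the storage board, each standing teeth down over a dowel of its own, centred on it and flat on the board. Order them by diameter along the row: the smallest saw beside the slim drill arbor that drives the small ones, growing step by step to the largest beside the stout arbor with the wide drive plate.

Things in the scene. Friction and masses are not known exactly. Their poses are not given: they have to be found in the camera images.
- saw_32: The smallest of four loose hole saws: dark steel cup, teeth down, outside diameter 32 mm, 46 mm tall, 0.08 kg; open bore 26.4 mm wide, 41 mm deep, under a flat end plate with a threaded hole. Origin: centre of the toothed rim (underside); z up its axis. Starts on the bench top (z = 0) before the board; no bystander within 25 mm, none within 30 mm along x.
- saw_41: The second smallest of four loose hole saws: dark steel cup, teeth down, outside diameter 41 mm, 46 mm tall, 0.11 kg; open bore 35.4 mm wide, 41 mm deep, under a flat end plate with a threaded hole. Origin: centre of the toothed rim (underside); z up its axis. Starts on the bench top (z = 0) before the board; no bystander within 25 mm, none within 30 mm along x.
- saw_51: The second largest of four loose hole saws: dark steel cup, teeth down, outside diameter 51 mm, 46 mm tall, 0.15 kg; open bore 45.4 mm wide, 41 mm deep, under a flat end plate with a threaded hole. Origin: centre of the toothed rim (underside); z up its axis. Starts on the bench top (z = 0) before the board; no bystander within 25 mm, none within 30 mm along x.
- saw_60: The largest of four loose hole saws: dark steel cup, teeth down, outside diameter 60 mm, 46 mm tall, 0.19 kg; open bore 54.4 mm wide, 41 mm deep, under a flat end plate with a threaded hole. Origin: centre of the toothed rim (underside); z up its axis. Starts on the bench top (z = 0) before the board; no bystander within 25 mm, none within 30 mm along x.
- dowel_1: Upright wooden dowel 1 of 4 (1 leftmost, 4 rightmost seen from the robot), 10 mm thick, 30 mm tall, tip tapered; 68 mm apart in a straight row on a fixed plywood board, 76 x 384 x 18 mm, that lies on the bench. Origin: centre of its foot, on the board's top face (z = 0.018), where a saw's teeth come to rest; z up, x across the board away from the robot, y along the row to the left.
- dowel_2: Upright wooden dowel 2 of 4 (1 leftmost, 4 rightmost seen from the robot), 10 mm thick, 30 mm tall, tip tapered; 68 mm apart in a straight row on a fixed plywood board, 76 x 384 x 18 mm, that lies on the bench. Origin: centre of its foot, on the board's top face (z = 0.018), where a saw's teeth come to rest; z up, x across the board away from the robot, y along the row to the left.
- dowel_3: Upright wooden dowel 3 of 4 (1 leftmost, 4 rightmost seen from the robot), 10 mm thick, 30 mm tall, tip tapered; 68 mm apart in a straight row on a fixed plywood board, 76 x 384 x 18 mm, that lies on the bench. Origin: centre of its foot, on the board's top face (z = 0.018), where a saw's teeth come to rest; z up, x across the board away from the robot, y along the row to the left.
- dowel_4: Upright wooden dowel 4 of 4 (1 leftmost, 4 rightmost seen from the robot), 10 mm thick, 30 mm tall, tip tapered; 68 mm apart in a straight row on a fixed plywood board, 76 x 384 x 18 mm, that lies on the bench. Origin: centre of its foot, on the board's top face (z = 0.018), where a saw's teeth come to rest; z up, x across the board away from the robot, y along the row to the left.
- arbor_slim: The slim drill arbor (takes the small saws): plain steel collar 19 mm across, short thread, pilot drill pointing up, 54 mm tall above the board; fixed in the board 63 mm beyond an end dowel, in line with the row, at either end. Origin: on the board's top face, on its axis; z up.
- arbor_fat: The stout drill arbor (takes the large saws): like the slim one, but with a round drive plate 38 mm across with two small upright pins, 54 mm tall above the board; fixed in the other end of the board, 63 mm beyond the end dowel. A spray can and a bottle 200 mm tall stand beyond the ends of the board. Origin: on the board's top face, on its axis; z up.
Not all that is in view belongs to the job. Leave any blue look-alike of the saw_32 alone.

How it is judged:
At the end, for the whole second after the job is handed in: Counting from the slim arbor's end of the row, the dowels carry the saws of 32, 41, 51 and 60 mm: each saw's axis within 15 mm of its dowel, its toothed rim on the board's top face within 5 mm, its axis within 0.06 rad of vertical, all at rest and released (((horizontal distance between arbor_slim and dowel_1 below 0.1 m and horizontal distance between saw_32 and dowel_1 below 0.015 m and z of saw_32 in the frame of dowel_1 between -0.005 and 0.005 m and angle between each of saw_32, saw_41, saw_51, saw_60's own z axis and vertical below 0.06 rad and horizontal distance between saw_41 and dowel_2 below 0.015 m and z of saw_41 in the frame of dowel_2 between -0.005 and 0.005 m and horizontal distance between saw_51 and dowel_3 below 0.015 m and z of saw_51 in the frame of dowel_3 between -0.005 and 0.005 m and horizontal distance between saw_60 and dowel_4 below 0.015 m and z of saw_60 in the frame of dowel_4 between -0.005 and 0.005 m) or (horizontal distance between arbor_slim and dowel_4 below 0.1 m and horizontal distance between saw_32 and dowel_4 below 0.015 m and z of saw_32 in the frame of dowel_4 between -0.005 and 0.005 m and angle between each of saw_32, saw_41, saw_51, saw_60's own z axis and vertical below 0.06 rad and horizontal distance between saw_41 and dowel_3 below 0.015 m and z of saw_41 in the frame of dowel_3 between -0.005 and 0.005 m and horizontal distance between saw_51 and dowel_2 below 0.015 m and z of saw_51 in the frame of dowel_2 between -0.005 and 0.005 m and horizontal distance between saw_60 and dowel_1 below 0.015 m and z of saw_60 in the frame of dowel_1 between -0.005 and 0.005 m)) and linear speed of each of saw_32, saw_41, saw_51, saw_60 below 0.02 m/s); the robot touches nothing.
It also fails if it takes over 109 s, if anything falls off the work surface, if the arm or the gripper's body presses on something with over 40 N, if the wrist force passes 120 N, or if a joint passes its speed limit or range.

## Robot

A 6-joint arm with a two-finger parallel gripper is mounted at the origin on a cart in front of the work surface, level with it; the furniture and walls round the work are solid. World frame = base frame: x ahead of the robot, y to its left, z up, the work surface at z = 0. Lengths are in m, angles in rad, forces in N, time in s.
With the tool pointing down it reaches from about 0.4 to 0.825 m from the base axis. Payload 7 kg.
Tool frame: the origin (TCP) lies where the fingers leave the gripper's body, on its centre line; the fingertips stand 66 mm ahead of it and the grasp point (between the pads) lies ahead of it (bot.grasp_offset is the z of the grasp point in the tool frame, in m); z points along the fingers, y is the line along which they close (so a half turn about z gives the same grasp; the last joint's range is limited). The gripper opens to 88 mm and grips with 3 to 60 N. Pads are 19 mm wide; open, the fingers measure 130 mm over their backs; the gripper's body (78 mm by 193 mm) begins 47 mm behind the grasp point.
Start: joints at [1.57, 0.359, 0.012, 0, -1.224, -0.288], TCP at [0.192, 0.647, 0.292] pointing down, gripper open.
Joint ranges: [-3.07, 3.07], [-1.43, 2.12], [-1.02, 1.25], [-3.03, 1.67], [-3.05, -0], [-3.03, 3.03]. Speed limits (rad/s): [2.39, 2.39, 3.01, 3.14, 3.14, 3.14].

## Interface

Orientations are given as a unit quaternion [x, y, z, w].
In Python, from station import readout, capture, calibration, bot gives the robot as it stands.
- The arm moves only by the tool send_rows, never from a script. Its argument "commands" is a list of rows, each a list of 6 numbers: the shift along the tool's x, y, z in mm, then the turn, a rotation vector about the tool's x, y, z in rad. A call has 1 to 10 rows; each row shifts and turns the commanded pose from where the row before left it, along the tool's axes as they then stand; what a row does not reach is not made up. A row lasts 1/8 s, in which the tool goes at most 62.5 mm and 10.7 degrees, less where a joint would pass 70% of its speed; a pose out of reach is approached as far as the arm can. A call is refused whole if a number of a shift passes 62.5 or a number of a turn 0.188, either way. A call with a gripper value outside its range is refused whole. "hand" is the finger opening in mm, from 0 to 87.6, set as the call begins (left out, the last holds). The fingers move at their own pace and stop on an object; "force" is the grip in N (left out, the last holds). Time passes only in rows, so rows that do not move let the fingers close. It gives the time, the measured TCP pose, the force, the opening and the grip force at its end, in the units of the state.
- readout.observe(): the state, without advancing time (a new reading comes with each control period).
- capture(name): name is "side" or "top"; returns the picture (384x512x3 uint8, red, green, blue); there is no depth.
- calibration(name): a dict with "camera_matrix" (3x3 intrinsics, pixels), "origin" and "orientation" of the camera in the world. Camera axes: x right, y up, looking along -z (the intrinsics and any distortion apply to the point x, -y, -z); pixel columns grow to the right and rows downward; lengths in m; the calibration is good to about 2 mm. A picture is of the moment at which its call begins. calibration takes no time and is no camera call.
- bot.job_done(): hands the job in; it is judged then, once.
The state is a dict: "t": time; "q": joint angles; "joint_vel": joint speeds; "tau": joint torques, N m; "position": TCP position; "tcp_rot": TCP orientation; "force": force on the tool from outside, world axes, zero at the start; "wrist_torque": the same for the moment, N m; "width": finger opening in m; "grip_force": force on a finger pad.
Only numpy, scipy, OpenCV 4.12 (cv2) and the standard library are available. Lean on these libraries where they do the work, as an engineer would, in place of code of your own. Each camera call takes 0.05 s, during which the arm holds its last target. There are 200 camera calls.

## Working session

There is one attempt and no reset: what is moved stays moved. The work goes in short steps, Python scripts to look and compute and a tool call to move; the robot and the scene stay as the last step left them, time stands still between calls to the robot, and variables do not carry over. Pictures are saved under pics/ and viewed, at most 14 in all, crops included, and the job is handed in when it is done.

Besides the shell and the picture viewer there is one more tool, called after ">>>" as a command line: name --pt "numbers of a row" for each row, then --argument value for the rest. send_rows: Moves the arm, as the interface text tells. Its arguments: {"type":"object","properties":{"commands":{"type":"array","items":{"type":"array","items":{"type":"number"}}},"hand":{"type":"number"},"force":{"type":"number"}},"required":["commands"]}

```bash
mkdir -p pics; python3 - <<'E'
from station import readout, capture, calibration, bot
import cv2
s=readout.observe();print(s['t'],s['position'],s['tcp_rot'],s['width'],bot.grasp_offset)
for n in("side","top"):
    c=calibration(n);print(n,c)
    im=capture(n);cv2.imwrite(f'pics/{n}0.png',im[:,:,::-1]);
E
```

```text
0.0 [0.19213424 0.64667008 0.2912045 ] [ 9.89585467e-01 -1.43944045e-01 -4.93758544e-05  8.44781284e-04] 0.08768328228691091 0.0468
side {'camera_matrix': array([[458.31207377,   0.        , 250.13845923],
       [  0.        , 458.31207377, 185.8628075 ],
       [  0.        ,   0.        ,   1.        ]]), 'origin': array([0.47718806, 1.05069745, 0.5063306 ]), 'orientation': array([-0.01001553,  0.53483797,  0.84425099, -0.0329894 ])}
top {'camera_matrix': array([[374.53607842,   0.        , 253.32689324],
       [  0.        , 374.53607842, 185.48847447],
       [  0.        ,   0.        ,   1.        ]]), 'origin': array([0.48987206, 0.0380779 , 1.01769783]), 'orientation': array([ 0.02636065, -0.02828606, -0.70327068,  0.70986997])}
```

View pics/top0.png

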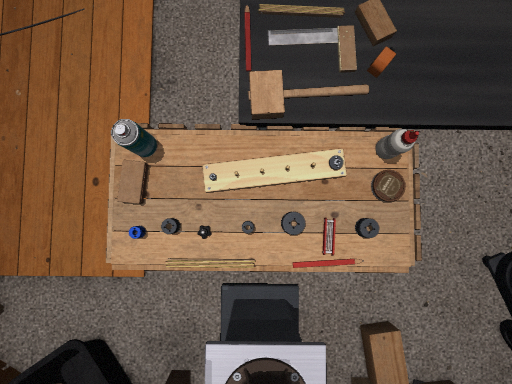

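View pics/side0.png

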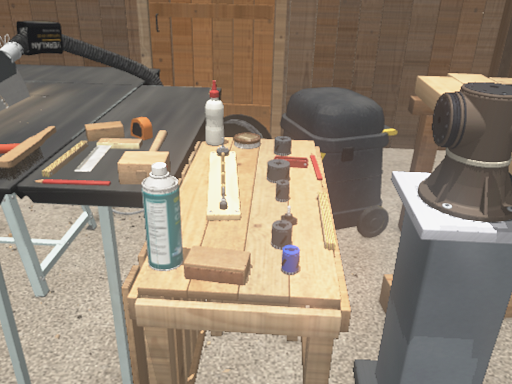

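The pictures show the board at top-view (205–345, 150–190). The slim arbor is on the left at (213,177) and the fat one on the right at (336,162). The saws are at about (170,226), (249,227), (293,223) and (367,228); the blue look-alike is at (137,232) and a black knob at (204,232). So the order should be 32→dowel_1 … 60→dowel_4. Next I measure.

```bash
cat > h.py <<'E'
import numpy as np,cv2
from scipy.spatial.transform import Rotation as R
from station import readout,capture,calibration,bot
C={n:calibration(n) for n in("side","top")}
def cast(n,u,v,z):
    c=C[n];K=c['camera_matrix'];o=c['origin']
    d=R.from_quat(c['orientation']).apply([(u-K[0,2])/K[0,0],-(v-K[1,2])/K[1,1],-1])
    return o+d*(z-o[2])/d[2]
def proj(n,p):
    c=C[n];K=c['camera_matrix'];q=R.from_quat(c['orientation']).inv().apply(np.array(p)-c['origin'])
    return K[0,0]*q[0]/-q[2]+K[0,2],K[1,1]*-q[1]/-q[2]+K[1,2]
E
python3 - <<'E'
from h import *
im=cv2.imread('pics/top0.png')
cv2.imwrite('pics/topc.png',cv2.resize(im[140:270,125:385],None,fx=3,fy=3,interpolation=cv2.INTER_CUBIC))
hsv=cv2.cvtColor(im,cv2.COLOR_BGR2HSV)
m=((hsv[...,2]<100)).astype(np.uint8);m[:210]=0;m[245:]=0;m[:,:125]=0;m[:,400:]=0
n,l,st,ce=cv2.connectedComponentsWithStats(m)
for i in range(1,n):
    if st[i,4]>30:
        x,y,w,h,a=st[i];z=.023
        L=cast('top',x-.5,y+h/2-.5,z);Rr=cast('top',x+w-.5,y+h/2-.5,z);print('dark',st[i],cast('top',*ce[i],z).round(4),'w',(L-Rr)[1].round(4), 'd_area',round(2*np.sqrt(a/np.pi)*np.hypot(*(L-Rr)[:2])/w,4))
# board: dowels / yellow mask
b=((hsv[...,0]>18)&(hsv[...,0]<40)&(hsv[...,2]>190)&(hsv[...,1]<140)).astype(np.uint8)
b=cv2.morphologyEx(b,cv2.MORPH_CLOSE,np.ones((9,9)));n,l,st,ce=cv2.connectedComponentsWithStats(b)
i=1+st[1:,4].argmax();cs,_=cv2.findContours((l==i).astype(np.uint8),0,2);r=cv2.minAreaRect(max(cs,key=cv2.contourArea))
print(r);P=[cast('top',*p,.018).round(4) for p in cv2.boxPoints(r)];print(P,np.mean(P,0),[np.linalg.norm(P[k]-P[k-1]) for k in range(4)])
E
```

```text
dark [281 212  28  24 453] [ 0.468  -0.0701  0.023 ] w 0.0741 d_area 0.0635
dark [161 218  21  17 275] [0.4575 0.2519 0.023 ] w 0.0554 d_area 0.0494
dark [320 218   8  27  44] [ 0.4475 -0.1509  0.023 ] w 0.0211 d_area 0.0198
dark [335 218  65  20 431] [ 0.457  -0.2647  0.023 ] w 0.172 d_area 0.062
dark [229 221  34  14 161] [0.4545 0.0502 0.023 ] w 0.0898 d_area 0.0378
dark [185 225  27  14 142] [0.4445 0.1669 0.023 ] w 0.0712 d_area 0.0354
dark [135 226  25  13  90] [0.4429 0.3238 0.023 ] w 0.0658 d_area 0.0282
((273.7547912597656, 169.6119384765625), (26.784996032714844, 141.44065856933594), 83.34557342529297)
[array([0.6226, 0.1743, 0.018 ]), array([ 0.6708, -0.204 ,  0.018 ]), array([ 0.5987, -0.2116,  0.018 ]), array([0.551 , 0.1646, 0.018 ])] [ 0.610775 -0.019175  0.018   ] [np.float64(0.07225406562955472), np.float64(0.38135826987230786), np.float64(0.07249944827376269), np.float64(0.37921198557007657)]
```

View pics/topc.png

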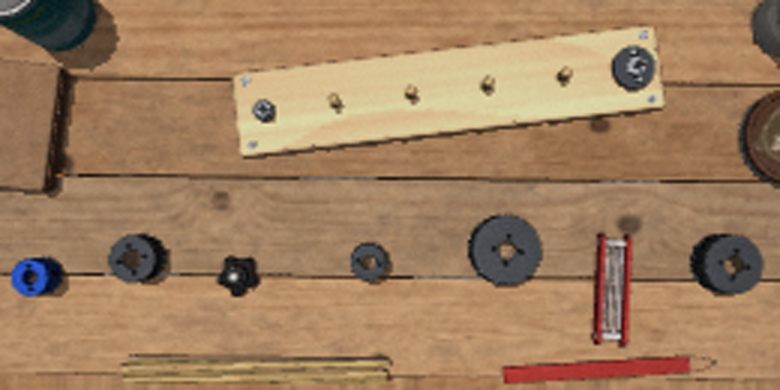

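The crop shows the saw end-plate centres at (134,258) for 41, (371,262) for 32, (507,251) for 60 and (735,264) for 51. The dowel tips are at (336,100), (411,93), (488,84) and (564,75). I cast these onto their known heights.

```bash
python3 - <<'E'
from h import *
f=lambda u,v,z:cast('top',125+u/3-.33,140+v/3-.33,z)
im=cv2.imread('pics/top0.png');hsv=cv2.cvtColor(im,cv2.COLOR_BGR2HSV)
m=((hsv[...,2]<105)&(hsv[...,1]<75)).astype(np.uint8)
for n,u,v,d in(('32',371,262,32),('41',134,258,41),('51',735,264,51),('60',507,251,60)):
    p=f(u,v,.046);a,b=125+u/3-.33,140+v/3-.33;r=d*.0374*10/2*1.05+4
    k=np.zeros_like(m);cv2.circle(k,(int(round(a)),int(round(b))),int(r),1,-1)
    ys,xs=np.nonzero(m&k);print(n,'hole',p.round(4),'sil',cast('top',xs.mean(),ys.mean(),.025).round(4),'d',np.round(2*np.sqrt(len(xs)/np.pi)/.379,1))
D=np.array([f(u,v,.048) for u,v in((336,100),(411,93),(488,84),(564,75))]);print(D.round(4),np.linalg.norm(np.diff(D,axis=0),axis=1))
A=[f(264,110,.04),f(633,67,.03)];print(A)
# fit line w/ spacing
c=D.mean(0);d=D[0]-D[3];print(c,np.arctan2(-d[0],d[1]))
t=np.arctan2(-d[0],d[1]);yv=np.array([-np.sin(t),np.cos(t)])
for k in range(4):print(k+1,(c[:2]+yv*.068*(1.5-k)).round(4), [round(x) for x in proj('side',[*(c[:2]+yv*.068*(1.5-k)),.048])])
s=cv2.imread('pics/side0.png');cv2.imwrite('pics/sidec.png',cv2.resize(s[130:280,190:340],None,fx=4,fy=4,interpolation=cv2.INTER_CUBIC))
for n,p in(('32',(371,262)),('41',(134,258)),('51',(735,264)),('60',(507,251))):print(n,4*(np.array(proj('side',f(*p,.046)))-[190,130]))
E
```

```text
32 hole [0.4576 0.0477 0.046 ] sil [0.4575 0.0503 0.025 ] d 31.2
41 hole [0.4592 0.2514 0.046 ] sil [0.4586 0.2542 0.025 ] d 43.5
51 hole [ 0.4587 -0.2656  0.046 ] sil [ 0.4581 -0.2655  0.025 ] d 55.4
60 hole [ 0.4681 -0.0693  0.046 ] sil [ 0.469 -0.069  0.025] d 61.0
[[ 0.5972  0.0794  0.048 ]
 [ 0.6039  0.0144  0.048 ]
 [ 0.6124 -0.0525  0.048 ]
 [ 0.6209 -0.1186  0.048 ]] [0.06538351 0.06739951 0.06664803]
[array([0.58867362, 0.14259705, 0.04      ]), array([ 0.63110764, -0.18268634,  0.03      ])]
[ 0.60861432 -0.01929006  0.048     ] 0.11943301834565155
1 [0.5965 0.082 ] [223, 184]
2 [0.6046 0.0145] [223, 173]
3 [ 0.6127 -0.053 ] [223, 162]
4 [ 0.6208 -0.1206] [223, 153]
32 [369.92175999 206.61011993]
41 [365.68261368 376.46977945]
51 [369.53808265  33.28806894]
60 [354.46334903 131.74071668]
```

View pics/sidec.png

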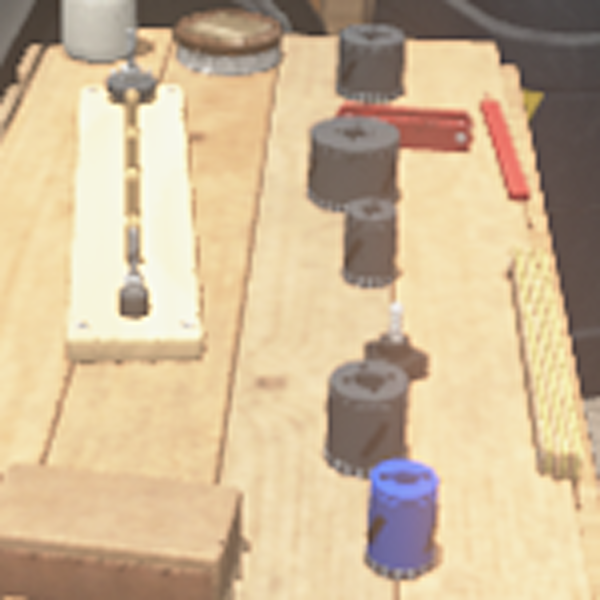

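Both views agree to about 1 px (side-view tops at 41 (369,378), 32 (371,208), 60 (353,130), 51 (372,33)). The row yaw is about 0.124 rad. First I turn the tool so that it closes across the row.

>>> send_rows --pt "0 0 0 0 0 0.1655" --pt "0 0 0 0 0 0.1655" --pt "0 0 0 0 0 0.1655" --pt "0 0 0 0 0 0.1655" --pt "0 0 0 0 0 0.1655" --pt "0 0 0 0 0 0.1655" --pt "0 0 0 0 0 0.1655" --hand 58

```text
t: 0.98
position: [0.1922, 0.6468, 0.2916]
tcp_rot: [0.748, -0.664, 0.0, 0.0]
force: [-0.4, -0.6, -0.3]
width: 0.0581
grip_force: 0.0
```

```bash
cat >> h.py <<'E'
S={'32':(.4576,.049),'41':(.459,.2525),'51':(.4585,-.2655),'60':(.4685,-.0692)}
D={1:(.5969,.0817),2:(.6053,.0142),3:(.6137,-.0532),4:(.6221,-.1207)}
def need(xy,zg,s=None):
    s=s or readout.observe();r=R.from_quat(s['tcp_rot']);p=np.array(s['position'])
    g=p+r.apply([0,0,.0468]);d=r.inv().apply(np.array([*xy,zg])-g)*1000
    x=r.apply([1,0,0]);return d.round(1),'yaw err',round(np.arctan2(x[1],x[0])+1.447,4)
E
python3 -c "
from h import *
print(need(S['41'],.03),readout.observe()['t'],readout.observe()['force'])"
```

```text
(array([ 422.7, -218.6,  215.1]), 'yaw err', np.float64(-0.0058)) 0.975 [-0.41701015 -0.60889705 -0.29847415]
```

>>> send_rows --pt "42.3 -21.9 10 0 0 0" --pt "42.3 -21.9 10 0 0 0" --pt "42.3 -21.9 10 0 0 0" --pt "42.3 -21.9 10 0 0 0" --pt "42.3 -21.9 10 0 0 0" --pt "42.3 -21.9 10 0 0 0" --pt "42.3 -21.9 10 0 0 0" --pt "42.3 -21.9 10 0 0 0" --pt "42.3 -21.9 10 0 0 0" --pt "42.3 -21.9 10 0 0 0"

```text
t: 2.22
position: [0.4623, 0.2528, 0.1918]
tcp_rot: [0.749, -0.662, -0.0, 0.0]
force: [0.6, -0.1, -0.1]
width: 0.0578
grip_force: 0.0
```

>>> send_rows --pt "0 0 0 0 0 0" --pt "0 0 0 0 0 0"

```text
t: 2.48
position: [0.4618, 0.2541, 0.1921]
tcp_rot: [0.749, -0.662, -0.0, 0.0]
force: [0.3, -0.3, 0.0]
width: 0.0583
grip_force: 0.0
```

```bash
python3 -c "
from h import *
print(need(S['41'],.03),readout.observe()['t'])
cv2.imwrite('pics/a1.png',cv2.resize(capture('side')[130:330,190:390,::-1],None,fx=3,fy=3))"
```

```text
(array([  1.3,   2.9, 115.3]), 'yaw err', np.float64(-0.0012)) 2.475
```

View pics/a1.png

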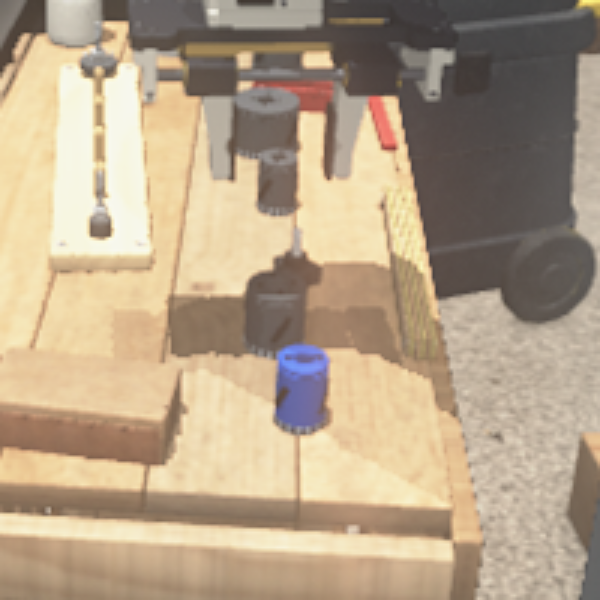

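The gripper is above the 41 saw, with fingertips at (220,175) and (345,175) straddling its x position. Next I correct the offset, descend, grip and lift.

>>> send_rows --pt "1 3 25 0 0 0" --pt "0 0 30 0 0 0" --pt "0 0 25 0 0 0" --pt "0 0 20 0 0 0" --pt "0 0 15 0 0 0" --pt "0 0 0 0 0 0"

```text
t: 3.28
position: [0.4582, 0.2531, 0.0764]
tcp_rot: [0.75, -0.662, 0.0, 0.001]
force: [-0.4, 0.5, -0.0]
width: 0.0584
grip_force: 0.0
```

>>> send_rows --pt "0 0 0 0 0 0" --pt "0 0 0 0 0 0" --pt "0 0 0 0 0 0" --pt "0 0 0 0 0 0" --pt "0 0 0 0 0 0" --hand 20 --force 25

```text
t: 3.9
position: [0.4592, 0.2532, 0.0779]
tcp_rot: [0.749, -0.662, 0.0, -0.001]
force: [-1.5, 1.3, 5.8]
width: 0.0403
grip_force: 25.0
```

```bash
python3 -c "
from h import *
print(need(S['41'],.03),need(D[2],.120),readout.observe()['t'])"
```

```text
(array([0.7, 0.3, 1.1]), 'yaw err', np.float64(-0.0001)) (array([ 255.2, -115.5,  -89. ]), 'yaw err', np.float64(-0.0001)) 3.9
```

>>> send_rows --pt "0 0 -25 0 0 0" --pt "0 0 -35 0 0 0" --pt "0 0 -30 0 0 0" --pt "30 -13 0 0 0 0" --pt "40 -19 0 0 0 0" --pt "45 -21 0 0 0 0" --pt "45 -21 0 0 0 0" --pt "40 -18 0 0 0 0" --pt "35 -15 0 0 0 0" --pt "20 -8 0 0 0 0"

```text
t: 5.15
position: [0.6048, 0.012, 0.1667]
tcp_rot: [0.749, -0.663, -0.0, 0.0]
force: [0.2, 0.4, -0.9]
width: 0.0404
grip_force: 25.0
```

>>> send_rows --pt "0 0 0 0 0 0" --pt "0 0 0 0 0 0" --pt "0 0 0 0 0 0"

```text
t: 5.52
position: [0.604, 0.0147, 0.1672]
tcp_rot: [0.75, -0.662, -0.0, 0.0]
force: [-1.0, -0.5, -0.9]
width: 0.0405
grip_force: 25.0
```

```bash
python3 -c "
from h import *
print(need(D[2],.048),readout.observe()['t'],readout.observe()['width'])
cv2.imwrite('pics/a2.png',cv2.resize(np.vstack([capture('side')[100:220,170:370,::-1],capture('top')[120:220,170:370,::-1]]),None,fx=2.7,fy=2.7))"
```

```text
(array([ 0.6, -1.3, 72.4]), 'yaw err', np.float64(0.0005)) 5.525 0.04052094568716306
```

View pics/a2.png

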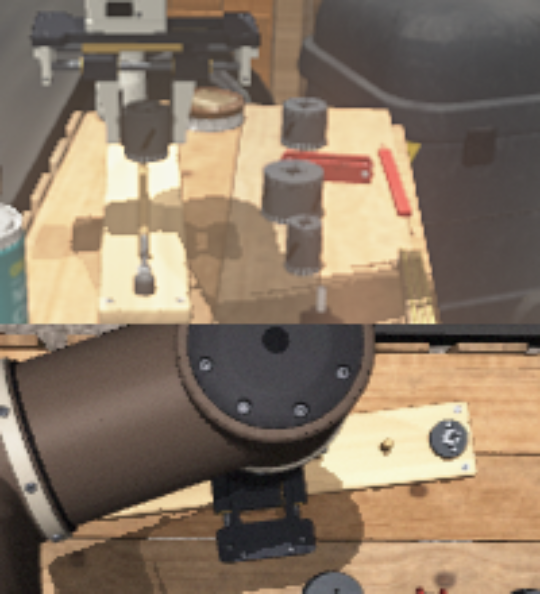

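The saw hangs centred above the row line (side crop (146,130), with the dowels at column 143). I descend onto dowel 2.

>>> send_rows --pt "0.5 -1.3 15 0 0 0" --pt "0 0 20 0 0 0" --pt "0 0 15 0 0 0" --pt "0 0 10 0 0 0" --pt "0 0 6 0 0 0" --pt "0 0 3 0 0 0" --pt "0 0 1 0 0 0" --pt "0 0 0 0 0 0"

```text
t: 6.62
position: [0.6059, 0.0137, 0.0975]
tcp_rot: [0.749, -0.662, 0.0, -0.0]
force: [-0.2, 0.2, -0.5]
width: 0.0404
grip_force: 25.0
```

```bash
python3 -c "
from h import *
s=readout.observe();print(need(D[2],.049),s['t'],s['force'],s['width'])
cv2.imwrite('pics/a3.png',cv2.resize(capture('side')[130:220,190:320,::-1],None,fx=4,fy=4))"
```

```text
(array([-0.6,  0.6,  1.7]), 'yaw err', np.float64(-0.0003)) 6.625 [-0.2287448   0.15397044 -0.50478496] 0.04035006331567551
```

View pics/a3.png

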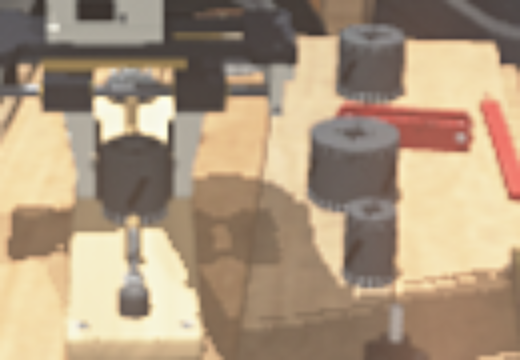

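The saw sits over dowel 2 at (135,180), just above the board, with no contact force. I lower the last bit, release and lift.

>>> send_rows --pt "0 0 1.5 0 0 0" --pt "0 0 0 0 0 0"

```text
t: 6.92
position: [0.606, 0.0137, 0.096]
tcp_rot: [0.749, -0.662, 0.0, -0.0]
force: [-0.1, 0.1, -0.1]
width: 0.0405
grip_force: 25.0
```

>>> send_rows --pt "0 0 0 0 0 0" --pt "0 0 0 0 0 0" --pt "0 0 0 0 0 0" --pt "0 0 -10 0 0 0" --pt "0 0 -25 0 0 0" --pt "0 0 -35 0 0 0" --pt "0 0 -10 0 0 0" --pt "0 0 0 0 0 0" --hand 52

```text
t: 7.92
position: [0.606, 0.0137, 0.1767]
tcp_rot: [0.749, -0.662, 0.0, -0.001]
force: [0.6, -0.6, 0.6]
width: 0.0517
grip_force: 0.0
```

```bash
python3 -c "
from h import *
s=readout.observe();print(need(S['32'],.030),s['t'],s['force'],s['width'])"
```

```text
(array([-53.2, 143.2,  99.7]), 'yaw err', np.float64(-0.0004)) 7.925 [ 0.56152382 -0.61549124  0.59793466] 0.051701828358828764
```

>>> send_rows --pt "-9 24 0 0 0 0" --pt "-14 36 0 0 0 0" --pt "-14 40 0 0 0 0" --pt "-11 29 0 0 0 0" --pt "-5 14 0 0 0 0" --pt "0 0 0 0 0 0" --pt "0 0 0 0 0 0" --pt "0 0 0 0 0 0" --hand 48

```text
t: 8.93
position: [0.458, 0.0486, 0.1754]
tcp_rot: [0.749, -0.662, -0.0, 0.0]
force: [-0.3, -0.5, -0.4]
width: 0.048
grip_force: 0.0
```

```bash
python3 -c "
from h import *
s=readout.observe();print(need(S['32'],.030),s['t'],s['force'],s['width'])
cv2.imwrite('pics/a4.png',cv2.resize(capture('side')[110:220,180:340,::-1],None,fx=4,fy=4))"
```

```text
(array([-0.5,  0.3, 98.6]), 'yaw err', np.float64(-0.0008)) 8.925 [-0.3202174  -0.48770381 -0.4347782 ] 0.0479606211649612
```

View pics/a4.png

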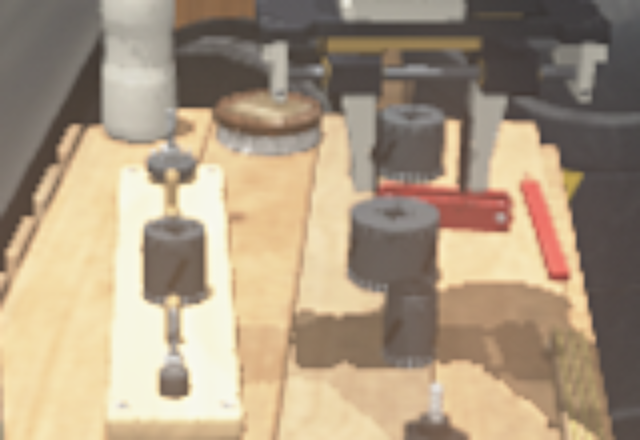

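The 41 saw stands flat on dowel 2 at (175,260), and the fingers at (360,185) and (483,185) straddle the 32 saw at (411,320). I descend and grip.

>>> send_rows --pt "-0.5 0 20 0 0 0" --pt "0 0 30 0 0 0" --pt "0 0 25 0 0 0" --pt "0 0 15 0 0 0" --pt "0 0 8 0 0 0" --pt "0 0 0 0 0 0"

```text
t: 9.72
position: [0.4573, 0.0489, 0.0773]
tcp_rot: [0.749, -0.662, -0.0, 0.001]
force: [-0.1, -0.8, 0.3]
width: 0.0481
grip_force: 0.0
```

>>> send_rows --pt "0 0 0 0 0 0" --pt "0 0 0 0 0 0" --pt "0 0 0 0 0 0" --pt "0 0 0 0 0 0" --pt "0 0 0 0 0 0" --hand 15 --force 25

```text
t: 10.35
position: [0.4577, 0.0493, 0.0782]
tcp_rot: [0.75, -0.662, 0.0, -0.001]
force: [-1.0, -0.5, 6.9]
width: 0.0318
grip_force: 25.0
```

```bash
python3 -c "
from h import *
print(need(S['32'],.03),need(D[1],.120),readout.observe()['t'])"
```

```text
(array([0.3, 0.2, 1.4]), 'yaw err', np.float64(0.0)) (array([ -14.9, -142.2,  -88.4]), 'yaw err', np.float64(0.0)) 10.35
```

>>> send_rows --pt "0 0 -25 0 0 0" --pt "0 0 -35 0 0 0" --pt "0 0 -28 0 0 0" --pt "-2 -20 0 0 0 0" --pt "-4 -36 0 0 0 0" --pt "-4 -40 0 0 0 0" --pt "-3 -31 0 0 0 0" --pt "-2 -15 0 0 0 0" --pt "0 0 0 0 0 0" --pt "0 0 0 0 0 0"

```text
t: 11.6
position: [0.5952, 0.0812, 0.1654]
tcp_rot: [0.749, -0.662, -0.0, 0.0]
force: [0.4, 0.0, -1.4]
width: 0.0322
grip_force: 25.0
```

```bash
python3 -c "
from h import *
print(need(D[1],.049),readout.observe()['t'],readout.observe()['width'])
cv2.imwrite('pics/a5.png',cv2.resize(capture('side')[110:220,180:340,::-1],None,fx=4,fy=4))"
```

```text
(array([-0.3, -1.9, 69.6]), 'yaw err', np.float64(-0.0005)) 11.6 0.03220184909228584
```

View pics/a5.png

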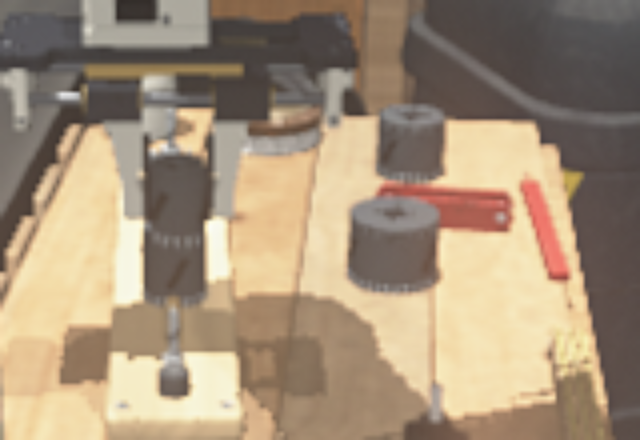

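The 32 saw hangs at (178,195), slightly toward the robot; the 1.9 mm correction fixes that. I lower it onto dowel 1.

>>> send_rows --pt "0 -1.9 15 0 0 0" --pt "0 0 20 0 0 0" --pt "0 0 15 0 0 0" --pt "0 0 10 0 0 0" --pt "0 0 6 0 0 0" --pt "0 0 2 0 0 0" --pt "0 0 1 0 0 0" --pt "0 0 0 0 0 0"

```text
t: 12.65
position: [0.5984, 0.0818, 0.097]
tcp_rot: [0.749, -0.662, 0.0, -0.0]
force: [-1.2, -0.6, -0.9]
width: 0.032
grip_force: 25.0
```

```bash
python3 -c "
from h import *
s=readout.observe();print(need(D[1],.049),s['t'],s['force'],s['width'])"
```

```text
(array([-0.1,  1.5,  1.2]), 'yaw err', np.float64(-0.0003)) 12.65 [-1.16484922 -0.61923435 -0.85079185] 0.03198484158724971
```

>>> send_rows --pt "0 0 1 0 0 0" --pt "0 0 0 0 0 0"

```text
t: 12.9
position: [0.5984, 0.0818, 0.0963]
tcp_rot: [0.749, -0.662, 0.0, -0.0]
force: [-1.1, -0.5, 4.2]
width: 0.0321
grip_force: 25.0
```

>>> send_rows --pt "0 0 0 0 0 0" --pt "0 0 0 0 0 0" --pt "0 0 0 0 0 0" --pt "0 0 -10 0 0 0" --pt "0 0 -25 0 0 0" --pt "0 0 -35 0 0 0" --pt "0 0 -10 0 0 0" --pt "0 0 0 0 0 0" --hand 44

```text
t: 13.9
position: [0.5984, 0.0819, 0.1767]
tcp_rot: [0.749, -0.662, 0.0, -0.001]
force: [0.5, -0.2, -1.0]
width: 0.0439
grip_force: 0.0
```

```bash
python3 -c "
from h import *
s=readout.observe();print(need(S['60'],.030),s['t'],s['force'],s['width'])"
```

```text
(array([134. , 147.8,  99.5]), 'yaw err', np.float64(-0.0004)) 13.9 [ 0.50086854 -0.15118655 -1.00503017] 0.04389177125894054
```

>>> send_rows --pt "15 17 0 0 0 0" --pt "25 28 0 0 0 0" --pt "30 33 0 0 0 0" --pt "30 33 0 0 0 0" --pt "22 24 0 0 0 0" --pt "12 13 0 0 0 0" --pt "0 0 0 0 0 0" --pt "0 0 0 0 0 0" --hand 78

```text
t: 14.9
position: [0.4685, -0.0691, 0.1756]
tcp_rot: [0.749, -0.662, 0.0, -0.0]
force: [0.4, 0.3, 0.5]
width: 0.0779
grip_force: 0.0
```

```bash
python3 -c "
from h import *
s=readout.observe();print(need(S['60'],.030),s['t'],s['force'],s['width'])
cv2.imwrite('pics/a6.png',cv2.resize(capture('side')[110:220,180:340,::-1],None,fx=4,fy=4))"
```

```text
(array([ 0.1,  0.1, 98.8]), 'yaw err', np.float64(-0.0001)) 14.9 [0.39986296 0.27089771 0.52452043] 0.0779274478681262
```

View pics/a6.png

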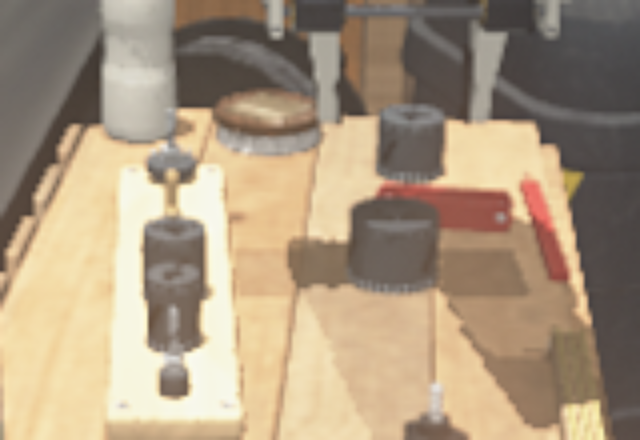

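The 32 saw (175,310) and the 41 saw (175,260) both stand flat. The gripper is over the 60 saw (393,245), with its fingers at columns 325 and 482. I descend and grip.

>>> send_rows --pt "0 0 20 0 0 0" --pt "0 0 30 0 0 0" --pt "0 0 25 0 0 0" --pt "0 0 15 0 0 0" --pt "0 0 8 0 0 0" --pt "0 0 0 0 0 0"

```text
t: 15.7
position: [0.468, -0.0692, 0.0772]
tcp_rot: [0.75, -0.662, -0.0, 0.0]
force: [-0.3, 0.2, -0.1]
width: 0.0779
grip_force: 0.0
```

>>> send_rows --pt "0 0 0 0 0 0" --pt "0 0 0 0 0 0" --pt "0 0 0 0 0 0" --pt "0 0 0 0 0 0" --pt "0 0 0 0 0 0" --hand 40 --force 30

```text
t: 16.32
position: [0.4684, -0.0693, 0.0782]
tcp_rot: [0.749, -0.662, 0.0, -0.001]
force: [-1.4, 0.8, 6.0]
width: 0.0601
grip_force: 30.0
```

```bash
python3 -c "
from h import *
print(need(S['60'],.03),need(D[4],.120),readout.observe()['t'])"
```

```text
(array([-0.1, -0. ,  1.4]), 'yaw err', np.float64(-0.0001)) (array([  69.9, -146.2,  -88.3]), 'yaw err', np.float64(-0.0001)) 16.325
```

>>> send_rows --pt "0 0 -25 0 0 0" --pt "0 0 -35 0 0 0" --pt "0 0 -28 0 0 0" --pt "10 -21 0 0 0 0" --pt "17 -36 0 0 0 0" --pt "19 -40 0 0 0 0" --pt "15 -32 0 0 0 0" --pt "9 -18 0 0 0 0" --pt "0 0 0 0 0 0" --pt "0 0 0 0 0 0"

```text
t: 17.58
position: [0.6212, -0.1209, 0.1649]
tcp_rot: [0.749, -0.662, -0.001, 0.001]
force: [-0.7, 0.1, -2.1]
width: 0.0601
grip_force: 30.0
```

```bash
python3 -c "
from h import *
print(need(D[4],.049),readout.observe()['t'],readout.observe()['width'])
cv2.imwrite('pics/a7.png',cv2.resize(capture('side')[90:200,180:340,::-1],None,fx=4,fy=4))"
```

```text
(array([ 0. , -1.1, 69.1]), 'yaw err', np.float64(-0.0008)) 17.575 0.06013720516959824
```

View pics/a7.png

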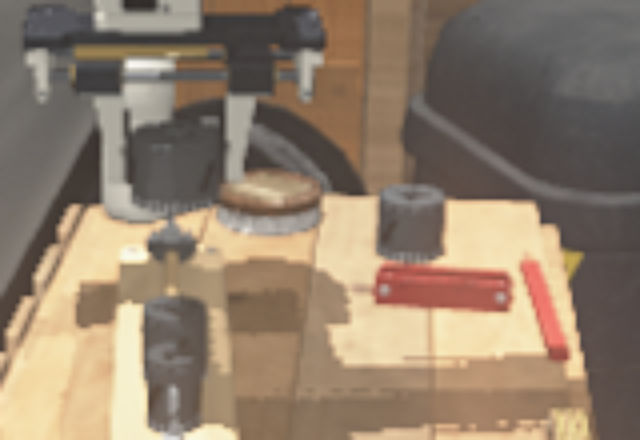

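The 60 saw hangs at (177,165) above dowel 4, and the brush and bottle are well beyond it. I lower it.

>>> send_rows --pt "0 -1 15 0 0 0" --pt "0 0 20 0 0 0" --pt "0 0 15 0 0 0" --pt "0 0 10 0 0 0" --pt "0 0 6 0 0 0" --pt "0 0 2 0 0 0" --pt "0 0 1 0 0 0" --pt "0 0 0 0 0 0"

```text
t: 18.62
position: [0.6235, -0.1207, 0.097]
tcp_rot: [0.749, -0.662, 0.0, -0.0]
force: [0.3, -0.9, -1.4]
width: 0.0599
grip_force: 30.0
```

```bash
python3 -c "
from h import *
s=readout.observe();print(need(D[4],.049),s['t'],s['force'],s['width'])"
```

```text
(array([-0.2,  1.4,  1.2]), 'yaw err', np.float64(-0.0003)) 18.625 [ 0.32312896 -0.85705549 -1.36891554] 0.05991347238400215
```

>>> send_rows --pt "0 0 1 0 0 0" --pt "0 0 0 0 0 0"

```text
t: 18.88
position: [0.6236, -0.1207, 0.0963]
tcp_rot: [0.749, -0.662, 0.0, -0.0]
force: [-0.9, 0.2, 2.7]
width: 0.0602
grip_force: 30.0
```

>>> send_rows --pt "0 0 0 0 0 0" --pt "0 0 0 0 0 0" --pt "0 0 0 0 0 0" --pt "0 0 -10 0 0 0" --pt "0 0 -25 0 0 0" --pt "0 0 -35 0 0 0" --pt "0 0 -10 0 0 0" --pt "0 0 0 0 0 0" --hand 72

```text
t: 19.88
position: [0.6236, -0.1207, 0.1767]
tcp_rot: [0.749, -0.662, 0.001, -0.001]
force: [0.2, -0.6, -1.7]
width: 0.0723
grip_force: 0.0
```

```bash
python3 -c "
from h import *
s=readout.observe();print(need(S['51'],.030),s['t'],s['force'],s['width'])"
```

```text
(array([123.4, 182. ,  99.6]), 'yaw err', np.float64(-0.0004)) 19.875 [ 0.15932247 -0.60130513 -1.74409869] 0.07232379746474299
```

>>> send_rows --pt "11 20 0 0 0 0" --pt "20 32 0 0 0 0" --pt "25 38 0 0 0 0" --pt "27 39 0 0 0 0" --pt "24 32 0 0 0 0" --pt "16 21 0 0 0 0" --pt "0 0 0 0 0 0" --pt "0 0 0 0 0 0" --hand 69

```text
t: 20.88
position: [0.4573, -0.2652, 0.1751]
tcp_rot: [0.749, -0.662, -0.0, 0.0]
force: [0.9, 0.8, 1.2]
width: 0.0694
grip_force: 0.0
```

```bash
python3 -c "
from h import *
s=readout.observe();print(need(S['51'],.030),s['t'],s['force'],s['width'])
cv2.imwrite('pics/a8.png',cv2.resize(capture('side')[90:200,180:340,::-1],None,fx=4,fy=4))"
```

```text
(array([ 0.5, -1.2, 98.3]), 'yaw err', np.float64(-0.0009)) 20.875 [0.93429903 0.83584187 1.2414985 ] 0.06940578039713602
```

View pics/a8.png

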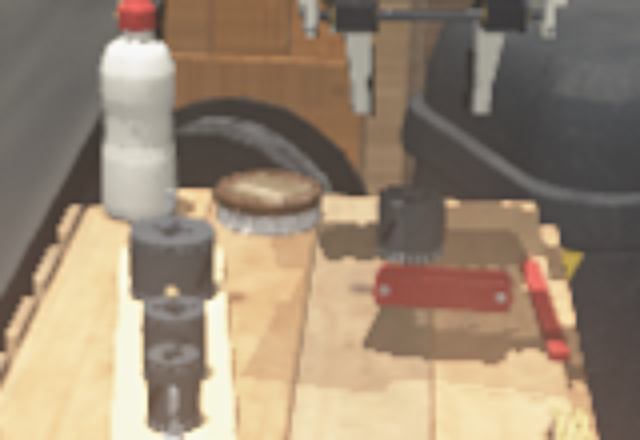

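The 60 saw stands at (173,255) and the other placed saws are undisturbed. The gripper is over the 51 saw at (411,225). I descend and grip.

>>> send_rows --pt "0.5 -1 20 0 0 0" --pt "0 0 30 0 0 0" --pt "0 0 25 0 0 0" --pt "0 0 15 0 0 0" --pt "0 0 8 0 0 0" --pt "0 0 0 0 0 0"

```text
t: 21.68
position: [0.459, -0.2655, 0.0775]
tcp_rot: [0.75, -0.662, -0.0, 0.0]
force: [1.2, 0.6, -0.1]
width: 0.0689
grip_force: 0.0
```

>>> send_rows --pt "0 0 0 0 0 0" --pt "0 0 0 0 0 0" --pt "0 0 0 0 0 0" --pt "0 0 0 0 0 0" --pt "0 0 0 0 0 0" --hand 30 --force 30

```text
t: 22.3
position: [0.4593, -0.2657, 0.0783]
tcp_rot: [0.749, -0.662, 0.0, -0.0]
force: [-0.8, 1.3, 6.5]
width: 0.0496
grip_force: 29.8
```

```bash
python3 -c "
from h import *
print(need(S['51'],.03),need(D[3],.120),readout.observe()['t'])"
```

```text
(array([-0.3,  0.8,  1.5]), 'yaw err', np.float64(-0.0001)) (array([-191.8, -179.5,  -88.4]), 'yaw err', np.float64(-0.0001)) 22.3
```

>>> send_rows --pt "0 0 -25 0 0 0" --pt "0 0 -35 0 0 0" --pt "0 0 -30 0 0 0" --pt "-20 -19 0 0 0 0" --pt "-36 -33 0 0 0 0" --pt "-40 -37 0 0 0 0" --pt "-40 -37 0 0 0 0" --pt "-34 -33 0 0 0 0" --pt "-22 -20.5 0 0 0 0" --pt "0 0 0 0 0 0"

```text
t: 23.55
position: [0.6141, -0.0514, 0.167]
tcp_rot: [0.75, -0.661, -0.0, 0.0]
force: [-0.0, -0.4, -0.7]
width: 0.0497
grip_force: 29.8
```

>>> send_rows --pt "0 0 0 0 0 0" --pt "0 0 0 0 0 0"

```text
t: 23.8
position: [0.6127, -0.0539, 0.1676]
tcp_rot: [0.749, -0.663, -0.0, 0.0]
force: [-0.3, 0.1, -0.8]
width: 0.0499
grip_force: 29.8
```

```bash
python3 -c "
from h import *
print(need(D[3],.049),readout.observe()['t'],readout.observe()['width'])
cv2.imwrite('pics/a9.png',cv2.resize(capture('side')[90:200,180:340,::-1],None,fx=4,fy=4))"
```

```text
(array([-0.5, -1.2, 71.8]), 'yaw err', np.float64(-0.0015)) 23.8 0.04988173586655763
```

View pics/a9.png

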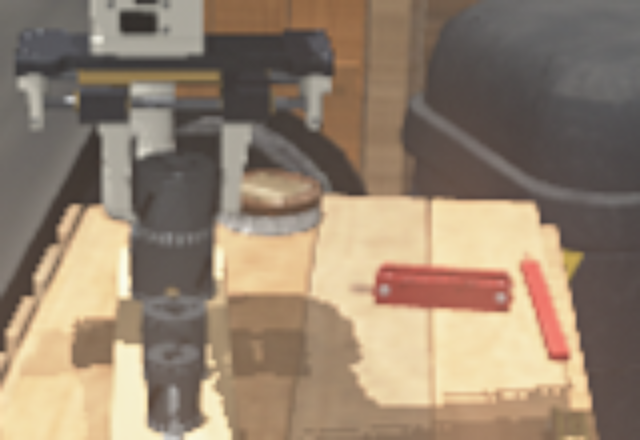

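The 51 saw hangs upright at (175,195), centred between the fingers at columns 116 and 237. I lower it onto dowel 3.

>>> send_rows --pt "-0.5 -1 15 0 0 0" --pt "0 0 15 0 0 0" --pt "0 0 12 0 0 0" --pt "0 0 10 0 0 0" --pt "0 0 8 0 0 0" --pt "0 0 6 0 0 0" --pt "0 0 3 0 0 0" --pt "0 0 2 0 0 0" --pt "0 0 0 0 0 0"

```text
t: 24.98
position: [0.6144, -0.0523, 0.0968]
tcp_rot: [0.749, -0.662, 0.0, -0.0]
force: [-0.5, -0.5, -1.4]
width: 0.0497
grip_force: 29.8
```

```bash
python3 -c "
from h import *
s=readout.observe();print(need(D[3],.049),s['t'],s['force'],s['width'])"
```

```text
(array([0.8, 0.8, 1. ]), 'yaw err', np.float64(-0.0003)) 24.975 [-0.52261376 -0.5253284  -1.44546121] 0.0497334181994122
```

Next I release, lift clear, and retreat toward the left front so that the top camera can see the row.

>>> send_rows --pt "0 0 1 0 0 0" --pt "0 0 0 0 0 0"

```text
t: 25.22
position: [0.6145, -0.0523, 0.0963]
tcp_rot: [0.749, -0.662, 0.0, -0.0]
force: [-1.7, 0.5, 4.0]
width: 0.05
grip_force: 29.8
```

>>> send_rows --pt "0 0 0 0 0 0" --pt "0 0 0 0 0 0" --pt "0 0 0 0 0 0" --pt "0 0 -10 0 0 0" --pt "0 0 -25 0 0 0" --pt "0 0 -35 0 0 0" --pt "0 0 -50 0 0 0" --pt "0 0 -50 0 0 0" --pt "0 0 -30 0 0 0" --pt "0 0 0 0 0 0" --hand 62

```text
t: 26.48
position: [0.6153, -0.0523, 0.2997]
tcp_rot: [0.749, -0.662, 0.002, -0.002]
force: [-0.3, 0.4, -0.6]
width: 0.062
grip_force: 0.0
```

>>> send_rows --pt "-20 30 0 0 0 0" --pt "-40 40 0 0 0 0" --pt "-45 40 0 0 0 0" --pt "-45 35 0 0 0 0" --pt "-50 0 0 0 0 0" --pt "-50 0 0 0 0 0" --pt "-50 0 0 0 0 0" --pt "-50 0 0 0 0 0" --pt "-40 0 0 0 0 0" --pt "-20 0 0 0 0 0"

```text
t: 27.72
position: [0.4192, 0.3382, 0.295]
tcp_rot: [0.75, -0.662, 0.0, 0.001]
force: [0.5, -0.3, -0.7]
width: 0.0619
grip_force: 0.0
```

```bash
python3 -c "
from h import *
s=readout.observe();print(s['t'],s['position'],s['force'])
t=capture('top')[130:245,160:380,::-1];q=capture('side')[110:220,180:290,::-1]
a=np.zeros((600,800,3),np.uint8);a[:345,:660]=cv2.resize(t,(660,345),interpolation=2);a[348:598,:250]=cv2.resize(q,(250,250),interpolation=2)
cv2.imwrite('pics/b.png',a)"
```

```text
27.725 [0.41923766 0.33821379 0.29496089] [ 0.53353507 -0.3278481  -0.70080184]
```

View pics/b.png

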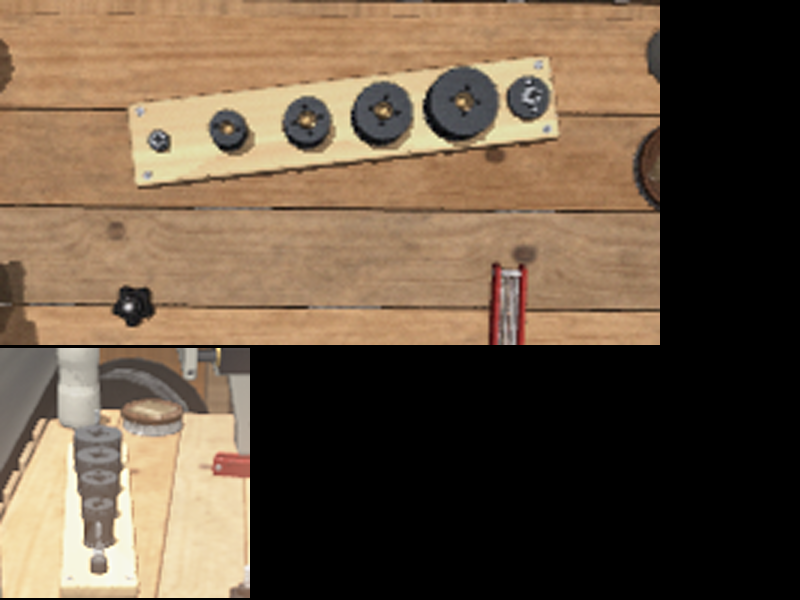

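All four saws stand in order at (228,131), (306,122), (382,113) and (461,102), with the dowel tips visible through their centre holes. Size grows from the slim arbor to the stout one, and the arm is clear.

>>> send_rows --pt "0 0 0 0 0 0" --pt "0 0 0 0 0 0"

```text
t: 28.08
position: [0.4201, 0.3357, 0.2958]
tcp_rot: [0.749, -0.662, -0.0, 0.0]
force: [-0.4, -0.0, -0.0]
width: 0.0618
grip_force: 0.0
```

```bash
python3 -c "
from station import bot
print(bot.job_done())"
```

```text
the job is handed in; nothing more can be done
None
```

The job is handed in at about 28 s, no verdict returned: the 32, 41, 51 and 60 mm saws stand over dowels 1 to 4, smallest by the slim arbor, and in the last pictures all look flat and centred with the arm clear.

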